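Bolt the parts chest: catch down, bolt home

TASK

Bolt the lid of the steel parts chest. With one fingertip press the spring catch plate on the lid down and keep it down while the other fingertip pushes the bolt's upright post until the bolt is fully home through the keeper; then let the catch spring up so that it locks the bolt, and move clear. Pick nothing up, and leave the things standing on and around the chest where they are.

Things in the scene. Friction and masses are not known exactly. Their poses are not given: they have to be found in the camera images.
- chest: Low grey steel parts chest, fixed, 240 mm (x) by 360 mm (y), lid 90 mm above the bench; origin: centre of its underside, z up. The bolt unit on the lid runs along the chest's y axis at x = -20 mm; the bolt closes towards +y. On one line from -y to +y: catch plate, upright post, guide, keeper. Plate and post apart, the unit (rod, guides, keeper) stays within 27 mm above the lid.
- catch_pad (a point): Centre of the upper face of the spring catch: flat dark steel plate 80 mm long (chest y) by 36 mm wide (chest x), cross-ribbed, above the rear part of the bolt rod. With the catch up this face is 42 mm above the lid; it moves straight down up to 10 mm and springs back. It may be pressed anywhere along its length and a fingertip can slide along it.
- post_top (a point): Centre of the top of the bolt's upright steel post, 14 by 14 mm in section, rising from the rod to 60 mm above the lid; it moves with the bolt. With the bolt fully back it is 80 mm from catch_pad towards +y: 33 mm are then free between the plate's front edge and the post's rear face, where a finger fits.
- keeper (a point): Centre of the keeper, the steel arch that the bolt's end enters, 110 mm towards +y from the post with the bolt fully back, 16 mm above the lid; the keeper is 22 mm long and 26 mm wide.
- catch (a joint): How far the catch plate is pressed, m: 0 up (it springs there by itself), 0.010 fully down on its stop. 3.5 N to start, 7 N fully down. Beyond about 0.005 its teeth are clear of the bolt; let up sooner, they come up between lugs of the bolt and block it, part-way too.
- bolt (a joint): How far the bolt has slid towards the chest's +y, m: 0 fully back, 0.046 fully home against its stop. It starts between 0 and 0.005. With the catch up it is blocked at about 0.006. It slides with about 3 N of friction and stays where it is left. Only from 0.043 on can the catch come up behind it and lock it.
- carton: Loose small cardboard carton 45 by 60 by 40 mm high, on the lid on the +x side of the bolt unit; origin at the centre of its underside. Leave it.
- bush: Loose brass bush (short thick ring), 44 mm outside, 20 mm high, on the lid on the -x side of the bolt unit; origin at the centre of its underside. Leave it.
- stock_bin: Loose black open bin 190 by 130 by 85 mm high holding black tubes, on the bench beyond the chest's +y end; origin at the centre of its underside. Leave it.
- jar: Loose grey plastic jar with a white cap, 60 mm across, 85 mm high, on the bench beyond the chest's -y end; origin at the centre of its underside. Leave it.

How it is judged:
By the outcome, as a careful person would: the job done as asked, in the order asked, and still so for the second after the job is handed in, with the robot touching nothing.
It also fails if it takes over 32 s, if anything falls off the work surface, if the arm or the gripper's body presses on something with over 40 N, if the wrist force passes 120 N, or if a joint passes its speed limit or range.

ROBOT

A 6-joint arm with a two-finger parallel gripper is mounted at the origin on the work surface. World frame = base frame: x ahead of the robot, y to its left, z up, the work surface at z = 0. Lengths are in mm, angles in degrees, forces in N, time in s.
With the tool pointing down it reaches from about 325 to 850 mm from the base axis. Payload 4.4 kg.
Tool frame: the origin (TCP) lies between the finger pads; the fingertips stand ahead of it and the grasp point (between the pads) lies 5 mm behind it (r.tip_extent is the z of the fingertips in the tool frame, in mm); z points along the fingers, y is the direction in which the jaws open and shut (so a half turn about z gives the same grasp; the last joint's range is limited). The gripper opens to 94 mm and grips with 3 to 60 N. Pads are 16 mm wide; open, the fingers measure 119 mm over their backs; the gripper's body (75 mm by 177 mm) begins 78 mm behind the grasp point.
Start: joints at [64.716, 11.837, 88.321, -0, 79.842, -8.623], TCP at [164.873, 550.858, 219.447] pointing down, gripper open.
Joint ranges: [-156.59, 156.59], [-49.26, 127.26], [12.9, 141.05], [-63.56, 243.56], [4.71, 150.69], [-161.64, 161.64]. Speed limits (degrees/s): [159.86, 159.86, 180, 180, 180, 180].

INTERFACE

Orientations are given as [roll, pitch, yaw] about the fixed x, y, z axes, in that order (R = Rz(yaw) Ry(pitch) Rx(roll)).
In Python, from bench import r gives the robot as it stands.
- The arm moves only by the tool drive_tool, never from a script. Its argument "targets" is a list of rows, each an object with "slide": the shift along the world's x, y, z scaled (see below), a list of three; "turn": the turn, a rotation vector about the world's x, y, z scaled (see below), a list of three; "jaw": the opening, from 0 (shut) to 1 (fully open). In form: [{"slide": [tx, ty, tz], "turn": [ax, ay, az], "jaw": jaw}, ...]. A call has 1 to 10 rows; each row is the pose to reach, as a shift and turn from the pose commanded when the call began; what a row does not reach only later rows make up. The controller multiplies each number of a shift by 600 mm and each number of a turn by 60 degrees. A row lasts 1/12 s, in which the tool goes at most 41.7 mm and 7.16 degrees, less where a joint would pass 70% of its speed; a pose out of reach is approached as far as the arm can. A call with a number of a shift or a turn outside -1 to 1 is refused whole. A call with a gripper value outside its range is refused whole. The fingers move at their own pace and stop on an object; "newtons" is the grip in N (left out, the last holds). Time passes only in rows, so rows that repeat a pose let the fingers close. It gives the time, the measured TCP pose, the force and the opening at its end, in the units of the state.
- r.observe(): the state, without advancing time (a new reading comes with each control period).
- r.snapshot(name): name is "scene" or "top"; returns a dict with "frame" (480x640x3 uint8, blue, green, red), "K" (3x3 intrinsics, pixels), "eye" and "attitude" of the camera in the world. Camera axes: x right, y down, z forward; pixel columns grow to the right and rows downward; lengths in mm; the calibration is good to about 2 mm. A picture is of the moment at which its call begins. There is no depth.
- r.hand_in(): hands the job in, once; it reports no verdict.
Trained networks look in the newest picture that a camera, given by its name, has taken for a name from the list of things; names that differ only in an ending like _2 or _b are one class to them, and where a whole thing is asked for, a point or a joint stands for the part that bears it (a point fixed in the world has none). Each returns a list of dicts, best first, with "confidence" (0 to 1); they miss things now and then, are a little off and sometimes report something else, mostly with a low value. They report only what shows in the picture. A call takes as long as a camera call.
- r.boxes_of(camera, thing): "position" ([row, column] as shares, 0 to 1, of the picture: columns of its width, rows of its height, amid what is visible of it).
- r.spot_point(camera, thing): "position" ([row, column] as shares, 0 to 1, of the picture: columns of its width, rows of its height: a listed point, or the origin of a listed thing).
The state is a dict: "time": time; "joint_pos": joint angles; "qd": joint speeds; "tau": joint torques, N m; "tcp_pos": TCP position; "eef_rot": TCP orientation; "wrist_force": force on the tool from outside, world axes, zero at the start; "torque": the same for the moment, N m; "gripper_width": finger opening in mm.
Only numpy, scipy, OpenCV 4.12 (cv2) and the standard library are available. Lean on these libraries where they do the work, as an engineer would, in place of code of your own. Each camera call takes 0.05 s, during which the arm holds its last target.

## Working session

There is one attempt and no reset: what is moved stays moved. The work goes in short steps, Python scripts to look and compute and a tool call to move; the robot and the scene stay as the last step left them, time stands still between calls to the robot, and variables do not carry over. Pictures are saved under pics/ and viewed, and the job is handed in when it is done.

Besides the shell and the picture viewer there is one more tool, called after "Request:" in YAML: its name, and indented under it one key for each argument. drive_tool: Moves the arm, as the interface text tells. Its arguments: {"type":"object","properties":{"targets":{"type":"array"},"newtons":{"type":"number"}},"required":["targets"]}

```bash
mkdir -p pics; ls; python3 - <<'E'
from bench import r
import cv2
print(r.observe()); print(r.tip_extent)
for n in ["scene","top"]:
    s=r.snapshot(n); cv2.imwrite(f"pics/{n}0.png",s["frame"]); print(n,s["K"],s["eye"],s["attitude"])
    for t in ["catch_pad","post_top","keeper","chest","carton","bush","stock_bin","jar"]:
        print(t,[(round(d["confidence"],2),[round(float(d["position"][1])*640,1),round(float(d["position"][0])*480,1)]) for d in r.spot_point(n,t)][:3])
E
```

```text
pics
{'time': 0.0, 'joint_pos': array([ 6.47155096e+01,  1.18827406e+01,  8.84026837e+01, -1.53003686e-03,
        7.98409671e+01, -8.62264472e+00]), 'qd': array([-0.1237345 , -0.08594652,  0.07475334,  0.17020067, -0.05296859,
       -0.0513634 ]), 'tau': array([ 7.97631674e-04, -3.70877123e+01, -2.81417924e+01,  7.01295328e-02,
        3.59450583e-02, -1.33525846e-04]), 'tcp_pos': array([164.55320268, 550.1589214 , 218.32323228]), 'eef_rot': array([-1.79874811e+02, -1.74609223e-02,  1.63338407e+02]), 'wrist_force': array([ 0.10926659, -0.40568327, -0.48542569]), 'torque': array([-0.01977414, -0.02103732, -0.00225088]), 'gripper_width': 94.12125284090902}
14.0
scene [[550.59053761   0.         318.23348054]
 [  0.         550.59053761 234.08947935]
 [  0.           0.           1.        ]] [1446.46835102 -238.59106792  763.11093927] [-124.68579161   -0.25511838   69.72983181]
catch_pad [(0.91, [224.2, 253.9]), (0.43, [260.0, 227.8])]
post_top [(0.64, [260.5, 228.9])]
keeper [(0.6, [303.8, 228.7]), (0.45, [368.1, 237.7])]
chest [(0.69, [260.9, 300.1]), (0.36, [298.6, 279.9])]
carton [(0.94, [300.1, 277.9])]
bush [(0.9, [243.3, 242.8]), (0.48, [161.8, 390.6])]
stock_bin [(0.71, [369.8, 237.6])]
jar [(0.75, [159.3, 390.8])]
top [[544.63570676   0.         328.65944386]
 [  0.         544.63570676 240.7306542 ]
 [  0.           0.           1.        ]] [ 472.84772445   67.04422642 1368.01571193] [-174.64533761    1.03732772  -88.4162479 ]
catch_pad [(0.65, [415.7, 238.8])]
post_top [(0.71, [382.7, 250.9])]
keeper [(0.8, [337.1, 267.5])]
chest [(0.63, [385.4, 243.7])]
carton [(0.63, [361.2, 213.1])]
bush [(0.29, [361.5, 214.7])]
stock_bin [(0.68, [266.1, 293.8])]
jar [(0.7, [470.9, 179.3])]
```

View pics/scene0.png

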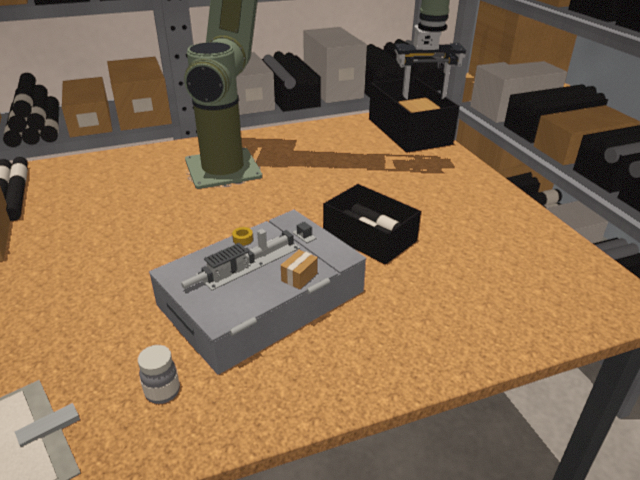

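View pics/top0.png

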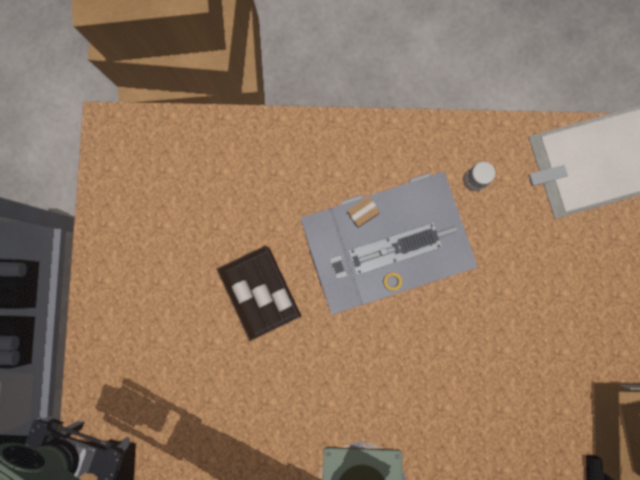

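```bash
cat > h.py <<'E'
import numpy as np, cv2
from scipy.spatial.transform import Rotation as R
def ray(s,uv):
    K=np.array(s["K"]);d=np.linalg.inv(K)@np.array([uv[0],uv[1],1.])
    return np.array(s["eye"]),R.from_euler('xyz',s["attitude"],degrees=True).as_matrix()@d
def onz(s,uv,z):
    e,d=ray(s,uv); return e+d*(z-e[2])/d[2]
def proj(s,p):
    M=R.from_euler('xyz',s["attitude"],degrees=True).as_matrix()
    c=M.T@(np.array(p)-np.array(s["eye"])); q=np.array(s["K"])@c; return q[:2]/q[2]
E
python3 - <<'E'
from h import *
T=dict(K=[[544.6357,0,328.6594],[0,544.6357,240.7307],[0,0,1]],eye=[472.85,67.04,1368.02],attitude=[-174.64533761,1.03732772,-88.4162479])
S=dict(K=[[550.59,0,318.2335],[0,550.59,234.0895],[0,0,1]],eye=[1446.468,-238.591,763.111],attitude=[-124.68579161,-0.25511838,69.72983181])
for n,z,a,b in [("pad",132,(224.2,253.9),(415.7,238.8)),("post",150,(260.5,228.9),(382.7,250.9)),("keeper",106,(303.8,228.7),(337.1,267.5)),("chest",0,(260.9,300.1),(385.4,243.7)),("carton",90,(300.1,277.9),(361.2,213.1)),("bush",90,(243.3,242.8),(361.5,214.7)),("bin",0,(369.8,237.6),(266.1,293.8)),("jar",0,(159.3,390.8),(470.9,179.3))]:
    print(n,onz(S,a,z).round(1),onz(T,b,z).round(1))
E
```

```text
pad [ 593.2 -112.2  132. ] [ 597.6 -105.2  132. ]
post [560.4 -30.4 150. ] [566.7 -29.3 150. ]
keeper [527.4  71.2 106. ] [528.7  71.9 106. ]
chest [598.5 -48.6   0. ] [596.6 -47.7   0. ]
carton [662.3  17.   90. ] [659.6  18.3  90. ]
bush [511.7 -57.8  90. ] [655.8  17.5  90. ]
bin [469.6 258.6   0. ] [462.8 248.4   0. ]
jar [ 765.1 -275.3    0. ] [ 766.3 -261.3    0. ]
```

The scene shows the bolt unit running from the plate at (224,254), past the post at (262,238), to the keeper at (304,229). The top view shows the plate at (415,240) and the keeper at (338,267). I'll zoom in to refine these.

```bash
python3 - <<'E'
import cv2
a=cv2.imread("pics/top0.png")[160:325,295:485]; cv2.imwrite("pics/topz.png",cv2.resize(a,None,fx=4,fy=3.6 if 0 else 4 if 0 else 3.6,interpolation=cv2.INTER_CUBIC)[:600])
a=cv2.imread("pics/scene0.png")[205:355,145:345]; cv2.imwrite("pics/scenez.png",cv2.resize(a,None,fx=4,fy=4,interpolation=cv2.INTER_CUBIC))
E
```

```text
(no output)
```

View pics/topz.png

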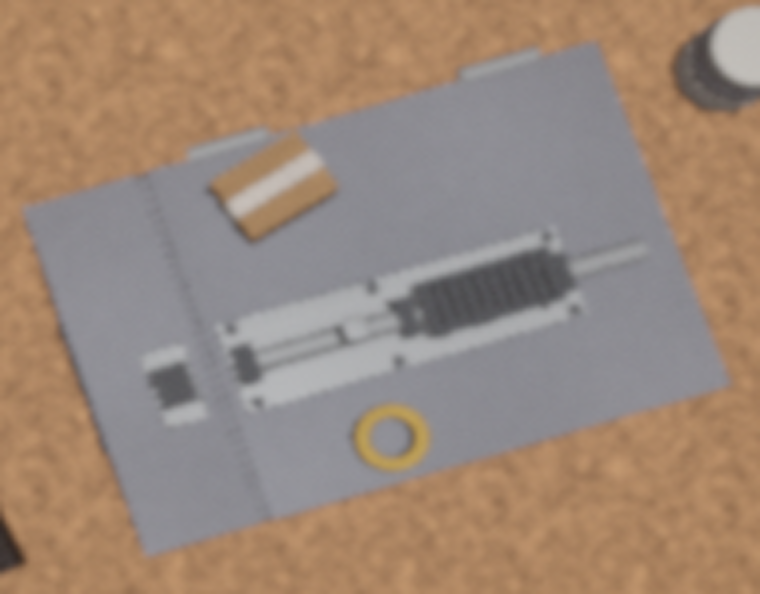

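View pics/scenez.png

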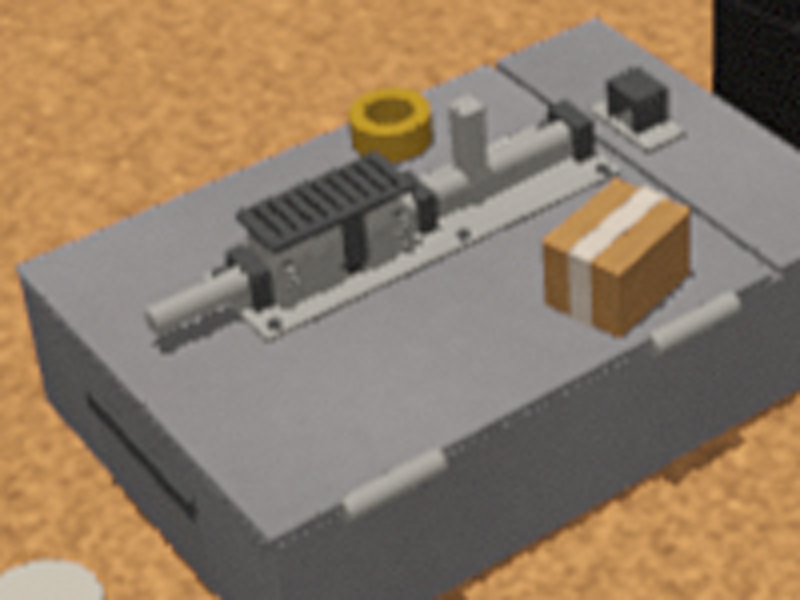

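```bash
cat > fit.py <<'E'
from h import *
from scipy.optimize import least_squares
T=dict(K=[[544.6357,0,328.6594],[0,544.6357,240.7307],[0,0,1]],eye=[472.84772445,67.04422642,1368.01571193],attitude=[-174.64533761,1.03732772,-88.4162479])
S=dict(K=[[550.59,0,318.2335],[0,550.59,234.0895],[0,0,1]],eye=[1446.46835,-238.59107,763.11094],attitude=[-124.68579161,-0.25511838,69.72983181])
def pts(p):
    x,y,yaw,p0,b=p
    return dict(A=(120,-180,90),B=(-120,-180,90),C=(-120,180,90),D=(120,180,90),pad=(-20,p0,132),post=(-20,p0+80+b,150),keep=(-20,p0+190,106))
def W(p,q):
    c,s=np.cos(p[2]),np.sin(p[2]); return np.array([p[0]+c*q[0]-s*q[1],p[1]+s*q[0]+c*q[1],q[2]])
obs=[(T,'A',444.25,171.7),(T,'B',477,267),(T,'C',332.5,314.2),(T,'D',301.25,217.5),(T,'pad',418.3,240.8),(T,'post',383.5,251.1),(T,'keep',338,267),
(S,'A',212.5,340.75),(S,'B',150,272),(S,'C',294.25,209.5),(S,'pad',226.2,254.8),(S,'post',261.7,231),(S,'keep',304,230)]
def f(p,cams=None):
    P=pts(p); return np.concatenate([proj(c,W(p,P[n]))-[u,v] for c,n,u,v in obs if cams is None or c is cams])
if __name__=="__main__":
  for c in (None,T,S):
    s=least_squares(f,[597,-48,.35,-80,2],args=(c,)); p=s.x
    print(p.round(2),np.degrees(p[2]).round(2)); print(s.fun.reshape(-1,2).round(1).tolist())
    for n,q in pts(p).items():
        if n in('pad','post','keep'): print(n,W(p,q).round(1))
E
python3 fit.py
```

```text
[ 5.9358e+02 -4.5880e+01  3.4000e-01 -6.0250e+01  3.7000e+00] 19.6
[[-0.6, -1.3], [0.5, -0.6], [-1.6, 0.1], [-1.7, -0.3], [-0.8, -0.8], [-0.3, -0.3], [0.1, -0.5], [-0.8, -0.9], [-2.1, -0.9], [-0.6, -0.7], [-0.4, -0.7], [-0.4, -0.4], [-0.3, -0.2]]
pad [ 594.9 -109.3  132. ]
post [566.9 -30.5 150. ]
keep [531.2  69.6 106. ]
[ 5.925e+02 -4.780e+01  3.400e-01 -5.911e+01  3.560e+00] 19.42
[[0.5, -0.7], [1.3, 0.1], [-1.0, 0.4], [-0.8, -0.1], [-0.4, -0.1], [0.1, 0.3], [0.4, -0.1]]
pad [ 593.3 -110.2  132. ]
post [565.5 -31.4 150. ]
keep [530.1  69.  106. ]
[ 5.9575e+02 -4.4320e+01  3.4000e-01 -6.1680e+01  3.7900e+00] 19.64
[[0.5, -0.2], [-1.1, -0.4], [0.3, -0.3], [0.1, 0.1], [0.1, 0.3], [0.2, 0.4]]
pad [ 597.6 -109.1  132. ]
post [569.5 -30.2 150. ]
keep [533.8  69.8 106. ]
```

Request:
drive_tool:
  targets:
    - {"slide": [0.36,-0.55,0],"turn": [0,0,0.604],"jaw": 0.79}
    - {"slide": [0.36,-0.55,0],"turn": [0,0,0.604],"jaw": 0.79}
    - {"slide": [0.36,-0.55,0],"turn": [0,0,0.604],"jaw": 0.79}
    - {"slide": [0.36,-0.55,0],"turn": [0,0,0.604],"jaw": 0.79}
    - {"slide": [0.36,-0.55,0],"turn": [0,0,0.604],"jaw": 0.79}
    - {"slide": [0.36,-0.55,0],"turn": [0,0,0.604],"jaw": 0.79}
    - {"slide": [0.36,-0.55,0],"turn": [0,0,0.604],"jaw": 0.79}
    - {"slide": [0.36,-0.55,0],"turn": [0,0,0.604],"jaw": 0.79}
    - {"slide": [0.36,-0.55,0],"turn": [0,0,0.604],"jaw": 0.79}
    - {"slide": [0.36,-0.55,0],"turn": [0,0,0.604],"jaw": 0.79}

```text
time: 1.73
tcp_pos: [381.9, 218.8, 219.8]
eef_rot: [-180.0, 0.1, -160.4]
wrist_force: [-0.7, -0.2, 0.2]
gripper_width: 74.5
```

Request:
drive_tool:
  targets:
    - {"slide": [0.348,-0.527,0],"turn": [0,0,0],"jaw": 0.79}
    - {"slide": [0.348,-0.527,0],"turn": [0,0,0],"jaw": 0.79}
    - {"slide": [0.348,-0.527,0],"turn": [0,0,0],"jaw": 0.79}
    - {"slide": [0.348,-0.527,0],"turn": [0,0,0],"jaw": 0.79}
    - {"slide": [0.348,-0.527,0],"turn": [0,0,0],"jaw": 0.79}
    - {"slide": [0.348,-0.527,0],"turn": [0,0,0],"jaw": 0.79}
    - {"slide": [0.348,-0.527,0],"turn": [0,0,0],"jaw": 0.79}
    - {"slide": [0.348,-0.527,0],"turn": [0,0,0],"jaw": 0.79}
    - {"slide": [0.348,-0.527,0],"turn": [0,0,0],"jaw": 0.79}
    - {"slide": [0.348,-0.527,0],"turn": [0,0,0],"jaw": 0.79}

```text
time: 2.57
tcp_pos: [592.5, -101.6, 219.0]
eef_rot: [-179.8, 0.1, -160.7]
wrist_force: [-0.7, 0.4, -0.6]
gripper_width: 74.0
```

```bash
python3 - <<'E'
from bench import r
import cv2
o=r.observe();print(o["tcp_pos"],o["eef_rot"],o["qd"].round(1),o["wrist_force"])
s=r.snapshot("scene");cv2.imwrite("pics/s1.png",cv2.resize(s["frame"][130:300,140:340],None,fx=3.5,fy=3.5,interpolation=cv2.INTER_CUBIC))
o=r.observe();print(o["time"],o["tcp_pos"])
E
```

```text
[ 592.5109431  -101.62968308  219.04664876] [-1.79789574e+02  5.43365553e-02 -1.60733715e+02] [ 0.8  0.5 -0.   3.1  4.2 -0. ] [-0.72542629  0.37378291 -0.61744371]
2.6167 [591.23050841 -99.27656782 218.90276726]
```

View pics/s1.png

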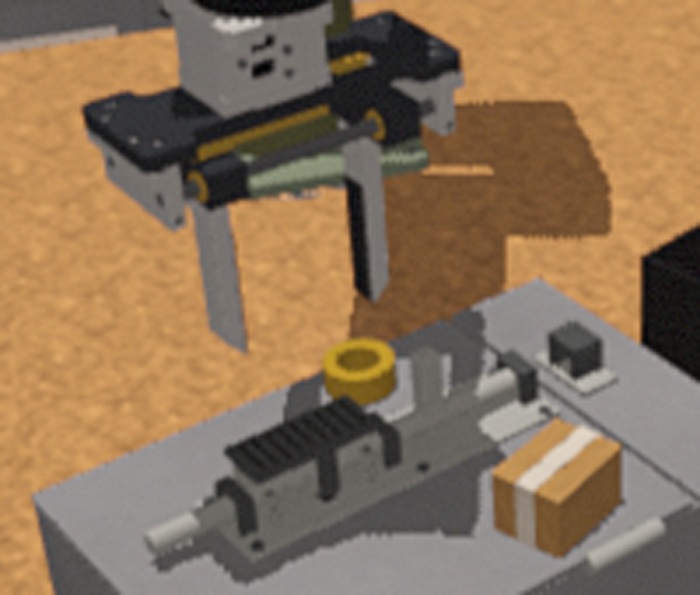

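The fingers hang above the unit. Their tips are at crop (240,348) and (375,300), with no contact yet. I'll lower to just above the post and check.

Request:
drive_tool:
  targets:
    - {"slide": [0,0,-0.04],"turn": [0,0,0],"jaw": 0.79}
    - {"slide": [0,0,-0.083],"turn": [0,0,0],"jaw": 0.79}
    - {"slide": [0,0,-0.083],"turn": [0,0,0],"jaw": 0.79}
    - {"slide": [0,0,-0.083],"turn": [0,0,0],"jaw": 0.79}
    - {"slide": [0,0,-0.083],"turn": [0,0,0],"jaw": 0.79}
    - {"slide": [0,0,-0.083],"turn": [0,0,0],"jaw": 0.79}

```text
time: 3.12
tcp_pos: [590.7, -95.0, 171.8]
eef_rot: [-179.9, 0.2, -160.4]
wrist_force: [0.5, 0.3, -0.5]
gripper_width: 74.5
```

```bash
python3 - <<'E'
from bench import r
import cv2
from h import *
import fit
s=r.snapshot("scene");f=s["frame"].copy()
o=r.observe();print(o["tcp_pos"],o["eef_rot"],o["wrist_force"],o["gripper_width"])
t=o["tcp_pos"];M=R.from_euler('xyz',o["eef_rot"],degrees=True).as_matrix()
k=3.5;z=cv2.resize(f[130:300,140:340],None,fx=k,fy=k,interpolation=cv2.INTER_CUBIC)
def dot(p,c):
    u=(proj(s,p)-[140,130]+.5)*k-.5; cv2.circle(z,tuple(int(round(a)) for a in u),3,c,-1)
w=o["gripper_width"]/2
for sg in(1,-1):
  for d in (w,w+12.5):
    for e in (-8,8): dot(t+M@np.array([e,sg*d,14]),(0,0,255))
p=[593.58,-45.88,np.radians(19.6),-60.25,3.7]
for q in [(-38,-20.25,132),(-2,-20.25,132),(-38,-100.25,132),(-2,-100.25,132),(-27,16.45,150),(-13,16.45,150),(-13,30.45,150),(-27,30.45,150)]: dot(fit.W(p,q),(0,255,0))
cv2.imwrite("pics/s2.png",z)
q=r.snapshot("top"); cv2.imwrite("pics/t2.png",cv2.resize(q["frame"][160:325,295:485],None,fx=3.6,fy=3.6,interpolation=cv2.INTER_CUBIC))
E
```

```text
[590.82468687 -95.14215484 171.9123922 ] [-1.79875395e+02  1.69846379e-01 -1.60378950e+02] [ 0.26222268  0.50897543 -0.78587096] 74.54904937049633
```

View pics/s2.png

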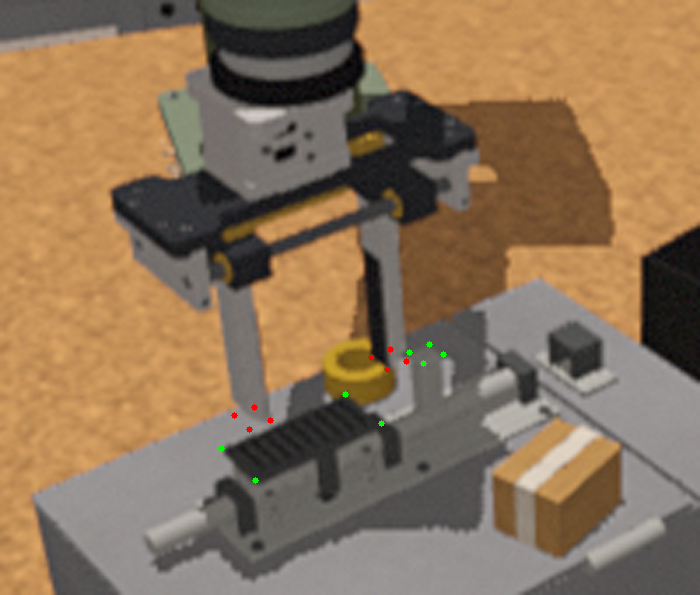

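View pics/t2.png

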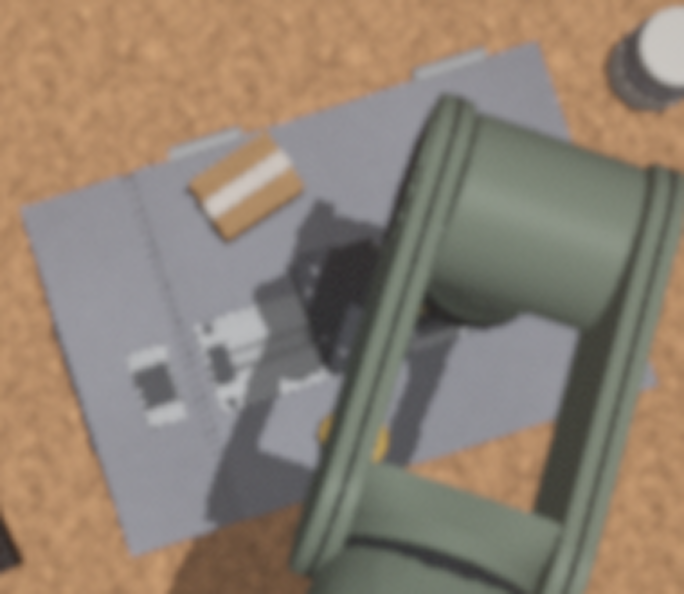

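The red and green overlay shows finger A above the plate's rear half and finger B in the gap behind the post at (425,355). The overlay matches the picture to about 1 px. Lowering further.

Request:
drive_tool:
  targets:
    - {"slide": [0,0,-0.017],"turn": [0,0,0],"jaw": 0.79}
    - {"slide": [0,0,-0.03],"turn": [0,0,0],"jaw": 0.79}
    - {"slide": [0,0,-0.03],"turn": [0,0,0],"jaw": 0.79}
    - {"slide": [0,0,-0.03],"turn": [0,0,0],"jaw": 0.79}
    - {"slide": [0,0,-0.03],"turn": [0,0,0],"jaw": 0.79}

```text
time: 3.63
tcp_pos: [589.4, -95.3, 151.2]
eef_rot: [180.0, -0.0, -160.4]
wrist_force: [0.4, 0.2, 0.1]
gripper_width: 74.5
```

```bash
python3 - <<'E'
from bench import r
import cv2
s=r.snapshot("scene");o=r.observe();print(o["time"],o["tcp_pos"],o["wrist_force"],o["torque"])
cv2.imwrite("pics/s3.png",cv2.resize(s["frame"][180:300,160:320],None,fx=4.5,fy=4.5,interpolation=cv2.INTER_CUBIC))
E
```

```text
3.6833 [589.71161063 -95.40551765 151.56687482] [ 0.04412005 -0.5837653   0.13021064] [ 0.09930066 -0.01920781  0.02953905]
```

View pics/s3.png

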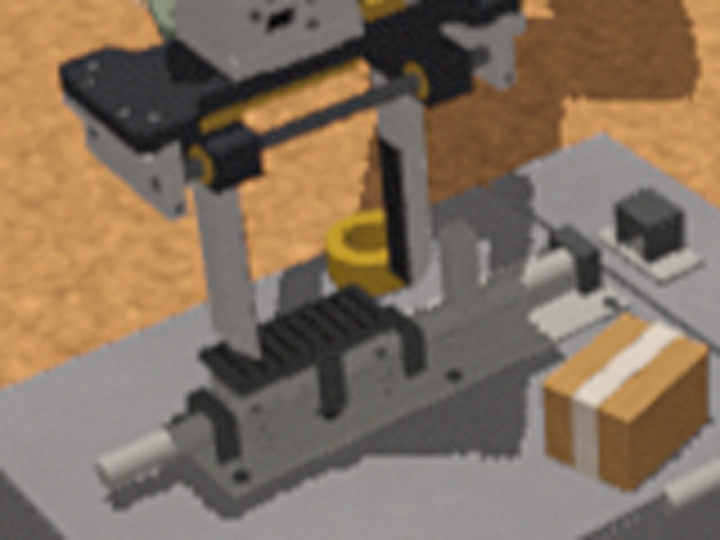

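Finger A is over the plate's rear part at crop (240,350), and B is between the plate and the post at (418,275). Next I'll press.

Request:
drive_tool:
  targets:
    - {"slide": [0,0,-0.006],"turn": [0,0,0],"jaw": 0.79}
    - {"slide": [0,0,-0.012],"turn": [0,0,0],"jaw": 0.79}
    - {"slide": [0,0,-0.018],"turn": [0,0,0],"jaw": 0.79}
    - {"slide": [0,0,-0.0235],"turn": [0,0,0],"jaw": 0.79}
    - {"slide": [0,0,-0.0235],"turn": [0,0,0],"jaw": 0.79}
    - {"slide": [0,0,-0.0235],"turn": [0,0,0],"jaw": 0.79}

```text
time: 4.18
tcp_pos: [590.3, -95.6, 138.3]
eef_rot: [-179.9, 0.1, -160.4]
wrist_force: [-0.6, -0.6, 5.1]
gripper_width: 74.5
```

```bash
python3 - <<'E'
from bench import r
import cv2
s=r.snapshot("scene");o=r.observe();print(o["time"],o["tcp_pos"],o["wrist_force"],o["torque"])
cv2.imwrite("pics/s4.png",cv2.resize(s["frame"][180:300,160:320],None,fx=4.5,fy=4.5,interpolation=cv2.INTER_CUBIC))
E
```

```text
4.2333 [590.29765157 -95.62968683 138.38305587] [ 0.56603181 -0.20681532  4.61803036] [-0.09962249 -0.01690321 -0.00917478]
```

View pics/s4.png

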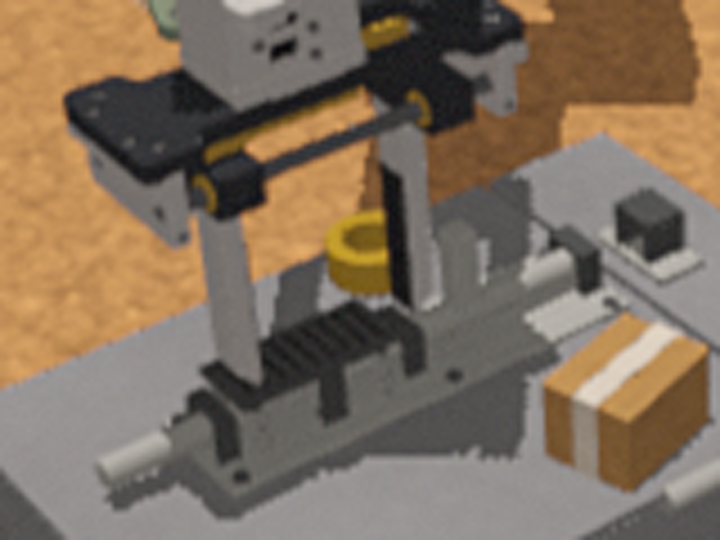

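Request:
drive_tool:
  targets:
    - {"slide": [0,0,-0.002],"turn": [0,0,0],"jaw": 0.79}
    - {"slide": [0,0,-0.004],"turn": [0,0,0],"jaw": 0.79}
    - {"slide": [0,0,-0.004],"turn": [0,0,0],"jaw": 0.79}
    - {"slide": [0,0,-0.004],"turn": [0,0,0],"jaw": 0.79}
    - {"slide": [0,0,-0.004],"turn": [0,0,0],"jaw": 0.79}

```text
time: 4.65
tcp_pos: [590.4, -95.6, 136.3]
eef_rot: [-179.9, 0.1, -160.4]
wrist_force: [-0.5, 0.6, 6.0]
gripper_width: 74.2
```

Request:
drive_tool:
  targets:
    - {"slide": [0,0,0],"turn": [0,0,0],"jaw": 0.79}

```text
time: 4.73
tcp_pos: [590.4, -95.6, 136.3]
eef_rot: [-179.9, 0.1, -160.4]
wrist_force: [0.7, -0.4, 6.9]
gripper_width: 74.4
```

Request:
drive_tool:
  targets:
    - {"slide": [0,0,0],"turn": [0,0,0],"jaw": 0.79}

```text
time: 4.82
tcp_pos: [590.4, -95.6, 136.3]
eef_rot: [-179.9, 0.1, -160.4]
wrist_force: [-0.9, -0.2, 5.5]
gripper_width: 74.1
```

Request:
drive_tool:
  targets:
    - {"slide": [0,0,-0.002],"turn": [0,0,0],"jaw": 0.79}
    - {"slide": [0,0,-0.002],"turn": [0,0,0],"jaw": 0.79}
    - {"slide": [-0.0028,0.0079,-0.002],"turn": [0,0,0],"jaw": 0.79}
    - {"slide": [-0.0056,0.0157,-0.002],"turn": [0,0,0],"jaw": 0.79}
    - {"slide": [-0.0084,0.0236,-0.002],"turn": [0,0,0],"jaw": 0.79}
    - {"slide": [-0.0112,0.0314,-0.002],"turn": [0,0,0],"jaw": 0.79}
    - {"slide": [-0.0112,0.0314,-0.002],"turn": [0,0,0],"jaw": 0.79}
    - {"slide": [-0.0112,0.0314,-0.002],"turn": [0,0,0],"jaw": 0.79}

```text
time: 5.48
tcp_pos: [585.2, -79.0, 136.1]
eef_rot: [-179.6, 0.2, -160.4]
wrist_force: [1.6, -4.2, 5.5]
gripper_width: 74.3
```

```bash
python3 - <<'E'
from bench import r
import cv2
s=r.snapshot("scene");o=r.observe();print(o["time"],o["tcp_pos"],o["wrist_force"],o["torque"])
cv2.imwrite("pics/s5.png",cv2.resize(s["frame"][180:300,160:320],None,fx=4.5,fy=4.5,interpolation=cv2.INTER_CUBIC))
E
```

```text
5.5333 [585.16960962 -78.918134   136.07011366] [ 1.39157977 -5.13711799  6.54421787] [-0.99924037 -0.29297278  0.05139083]
```

View pics/s5.png

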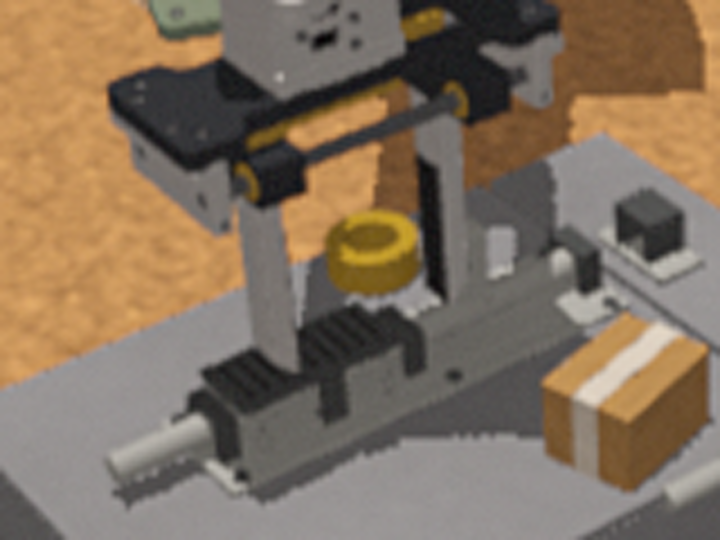

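The post is now in contact with B. The rod tail moved from crop (100,468) to (112,460), and the push force of about 5 N fits friction. Continuing in small steps while watching the force.

Request:
drive_tool:
  targets:
    - {"slide": [-0.0014,0.0039,0],"turn": [0,0,0],"jaw": 0.79}
    - {"slide": [-0.0028,0.0079,0],"turn": [0,0,0],"jaw": 0.79}
    - {"slide": [-0.0042,0.0118,0],"turn": [0,0,0],"jaw": 0.79}
    - {"slide": [-0.0056,0.0157,0],"turn": [0,0,0],"jaw": 0.79}
    - {"slide": [-0.0056,0.0157,0],"turn": [0,0,0],"jaw": 0.79}

```text
time: 5.95
tcp_pos: [582.1, -70.3, 136.1]
eef_rot: [-179.5, 0.2, -160.4]
wrist_force: [1.9, -6.6, 5.5]
gripper_width: 73.9
```

Request:
drive_tool:
  targets:
    - {"slide": [-0.0014,0.0039,0],"turn": [0,0,0],"jaw": 0.79}
    - {"slide": [-0.0028,0.0079,0],"turn": [0,0,0],"jaw": 0.79}
    - {"slide": [-0.0042,0.0118,0],"turn": [0,0,0],"jaw": 0.79}
    - {"slide": [-0.0056,0.0157,0],"turn": [0,0,0],"jaw": 0.79}
    - {"slide": [-0.0056,0.0157,0],"turn": [0,0,0],"jaw": 0.79}
    - {"slide": [-0.0056,0.0157,0],"turn": [0,0,0],"jaw": 0.79}

```text
time: 6.45
tcp_pos: [578.7, -60.8, 136.1]
eef_rot: [-179.5, 0.2, -160.4]
wrist_force: [1.5, -6.2, 5.3]
gripper_width: 74.2
```

```bash
python3 - <<'E'
from bench import r
import cv2
s=r.snapshot("scene");o=r.observe();print(o["time"],o["tcp_pos"],o["wrist_force"],o["torque"])
cv2.imwrite("pics/s6.png",cv2.resize(s["frame"][180:300,160:320],None,fx=4.5,fy=4.5,interpolation=cv2.INTER_CUBIC))
E
```

```text
6.5 [578.71569435 -60.81047129 136.12314585] [ 2.18934405 -5.82183018  4.54561198] [-1.34067529 -0.35038297 -0.00472362]
```

View pics/s6.png

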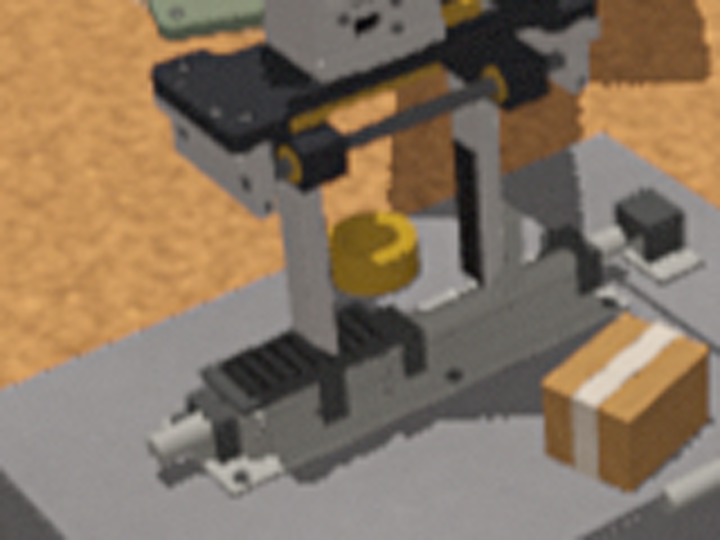

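The bolt's end is out of the guide and approaching the keeper at crop (610,238). The bush and carton haven't moved. Continuing, pressing 1 mm more for margin.

Request:
drive_tool:
  targets:
    - {"slide": [0,0,-0.002],"turn": [0,0,0],"jaw": 0.79}
    - {"slide": [-0.0014,0.0039,-0.002],"turn": [0,0,0],"jaw": 0.79}
    - {"slide": [-0.0028,0.0079,-0.002],"turn": [0,0,0],"jaw": 0.79}
    - {"slide": [-0.0042,0.0118,-0.002],"turn": [0,0,0],"jaw": 0.79}
    - {"slide": [-0.0056,0.0157,-0.002],"turn": [0,0,0],"jaw": 0.79}
    - {"slide": [-0.0056,0.0157,-0.002],"turn": [0,0,0],"jaw": 0.79}
    - {"slide": [-0.0056,0.0157,-0.002],"turn": [0,0,0],"jaw": 0.79}

```text
time: 7.08
tcp_pos: [575.8, -52.0, 135.8]
eef_rot: [-179.4, 0.2, -160.4]
wrist_force: [1.0, -6.3, 7.0]
gripper_width: 73.8
```

Request:
drive_tool:
  targets:
    - {"slide": [-0.0014,0.0039,0],"turn": [0,0,0],"jaw": 0.79}
    - {"slide": [-0.0028,0.0079,0],"turn": [0,0,0],"jaw": 0.79}
    - {"slide": [-0.0028,0.0079,0],"turn": [0,0,0],"jaw": 0.79}
    - {"slide": [-0.0028,0.0079,0],"turn": [0,0,0],"jaw": 0.79}

```text
time: 7.42
tcp_pos: [574.1, -47.4, 135.8]
eef_rot: [-179.4, 0.2, -160.4]
wrist_force: [0.6, -6.4, 8.7]
gripper_width: 74.1
```

Request:
drive_tool:
  targets:
    - {"slide": [-0.0011,0.0031,0],"turn": [0,0,0],"jaw": 0.79}
    - {"slide": [-0.0017,0.0047,0],"turn": [0,0,0],"jaw": 0.79}
    - {"slide": [-0.0017,0.0047,0],"turn": [0,0,0],"jaw": 0.79}
    - {"slide": [-0.0017,0.0047,0],"turn": [0,0,0],"jaw": 0.79}

```text
time: 7.75
tcp_pos: [573.2, -44.8, 135.8]
eef_rot: [-179.4, 0.2, -160.4]
wrist_force: [1.3, -8.5, 8.2]
gripper_width: 74.1
```

Request:
drive_tool:
  targets:
    - {"slide": [-0.0011,0.0031,0],"turn": [0,0,0],"jaw": 0.79}
    - {"slide": [-0.0011,0.0031,0],"turn": [0,0,0],"jaw": 0.79}
    - {"slide": [-0.0011,0.0031,0],"turn": [0,0,0],"jaw": 0.79}

```text
time: 8.0
tcp_pos: [572.5, -42.9, 135.8]
eef_rot: [-179.4, 0.2, -160.4]
wrist_force: [0.4, -8.5, 8.5]
gripper_width: 74.3
```

```bash
python3 - <<'E'
from bench import r
import cv2
s=r.snapshot("scene");o=r.observe();print(o["time"],o["tcp_pos"],o["wrist_force"],o["torque"])
cv2.imwrite("pics/s7.png",cv2.resize(s["frame"][180:300,160:320],None,fx=4.5,fy=4.5,interpolation=cv2.INTER_CUBIC))
E
```

```text
8.05 [572.55118752 -42.92037745 135.78282398] [ 1.54161429 -7.35792204  8.22785658] [-1.70428502 -0.29428665  0.01534686]
```

View pics/s7.png

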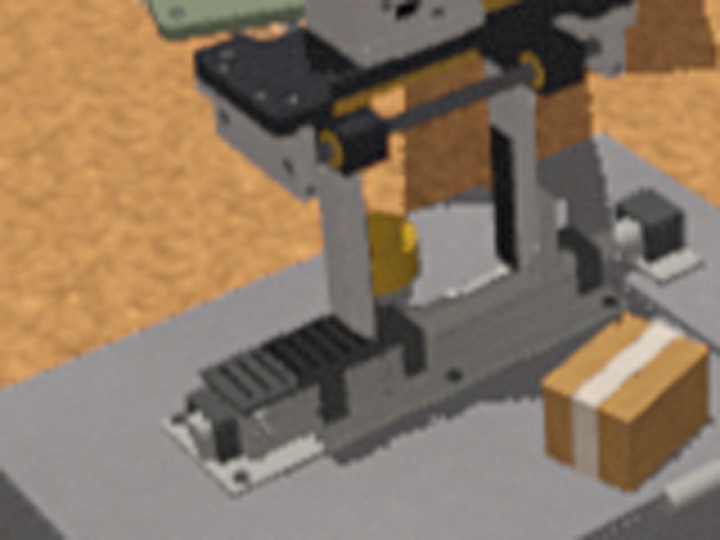

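The bolt end is at the keeper mouth (crop 630,238). A is still on the plate, near its front, so I have a few mm of slide left. To make the final push I'll widen the jaw, which moves A back and B forward.

Request:
drive_tool:
  targets:
    - {"slide": [-0.0011,0.0031,0],"turn": [0,0,0],"jaw": 0.79}
    - {"slide": [-0.0011,0.0031,0],"turn": [0,0,0],"jaw": 0.79}
    - {"slide": [-0.0011,0.0031,0],"turn": [0,0,0],"jaw": 0.79}

```text
time: 8.3
tcp_pos: [572.3, -42.3, 135.9]
eef_rot: [-179.3, 0.2, -160.4]
wrist_force: [2.3, -10.4, 7.1]
gripper_width: 74.2
```

Request:
drive_tool:
  targets:
    - {"slide": [0,0,0],"turn": [0,0,0],"jaw": 0.82}
    - {"slide": [0,0,0],"turn": [0,0,0],"jaw": 0.82}
    - {"slide": [0,0,0],"turn": [0,0,0],"jaw": 0.82}

```text
time: 8.55
tcp_pos: [572.7, -43.4, 136.0]
eef_rot: [-179.2, 0.3, -160.4]
wrist_force: [2.8, -14.3, 6.1]
gripper_width: 77.1
```

Request:
drive_tool:
  targets:
    - {"slide": [-0.0011,0.0031,-0.001],"turn": [0,0,0],"jaw": 0.82}
    - {"slide": [-0.0011,0.0031,-0.001],"turn": [0,0,0],"jaw": 0.82}
    - {"slide": [-0.0011,0.0031,-0.001],"turn": [0,0,0],"jaw": 0.82}

```text
time: 8.8
tcp_pos: [572.7, -43.4, 136.2]
eef_rot: [-179.0, 0.3, -160.4]
wrist_force: [2.9, -17.8, 8.1]
gripper_width: 77.2
```

```bash
python3 - <<'E'
from bench import r
import cv2
s=r.snapshot("scene");o=r.observe();print(o["time"],o["tcp_pos"],o["wrist_force"],o["torque"])
cv2.imwrite("pics/s8.png",cv2.resize(s["frame"][180:300,160:320],None,fx=4.5,fy=4.5,interpolation=cv2.INTER_CUBIC))
q=r.snapshot("top"); cv2.imwrite("pics/t8.png",cv2.resize(q["frame"][200:300,300:450],None,fx=5,fy=5,interpolation=cv2.INTER_CUBIC))
E
```

```text
8.85 [572.76008023 -43.35106632 136.19442991] [  3.6353292  -18.80885234   8.78892183] [-3.12150499 -0.43707646  0.26004045]
```

View pics/s8.png

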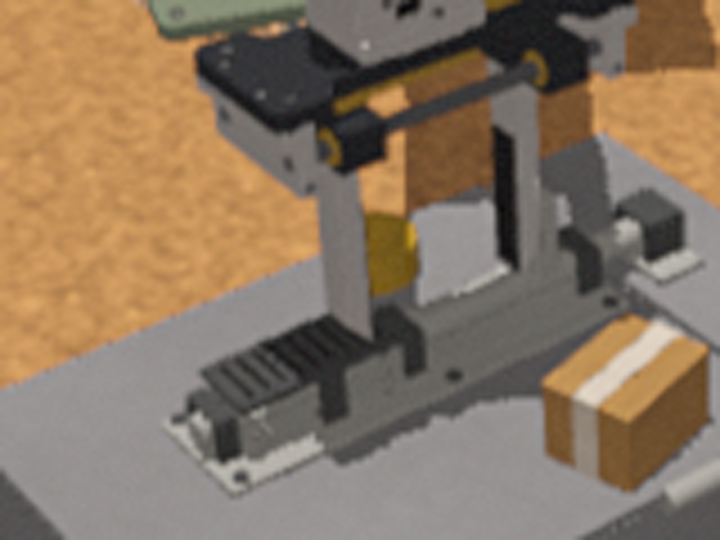

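View pics/t8.png

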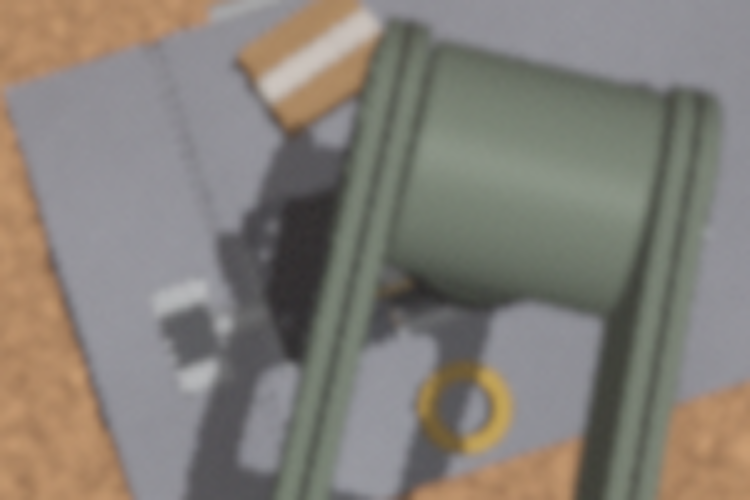

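The push force rises to 18 N with no further motion and the rod sits in the keeper (crop 628,238), so the bolt is against its stop. I'll ease the push off slightly, then raise straight up while B still backs the post.

Request:
drive_tool:
  targets:
    - {"slide": [0.0011,-0.0031,0],"turn": [0,0,0],"jaw": 0.82}
    - {"slide": [0.0011,-0.0031,0],"turn": [0,0,0],"jaw": 0.82}
    - {"slide": [0.0011,-0.0031,0.006],"turn": [0,0,0],"jaw": 0.82}
    - {"slide": [0.0011,-0.0031,0.012],"turn": [0,0,0],"jaw": 0.82}
    - {"slide": [0.0011,-0.0031,0.018],"turn": [0,0,0],"jaw": 0.82}
    - {"slide": [0.0011,-0.0031,0.022],"turn": [0,0,0],"jaw": 0.82}
    - {"slide": [0.0011,-0.0031,0.022],"turn": [0,0,0],"jaw": 0.82}
    - {"slide": [0.0011,-0.0031,0.022],"turn": [0,0,0],"jaw": 0.82}

```text
time: 9.57
tcp_pos: [572.1, -43.5, 145.8]
eef_rot: [-179.2, 0.2, -160.5]
wrist_force: [7.0, -13.6, -4.7]
gripper_width: 77.1
```

```bash
python3 - <<'E'
from bench import r
import cv2
s=r.snapshot("scene");o=r.observe();print(o["time"],o["tcp_pos"],o["wrist_force"],o["torque"])
cv2.imwrite("pics/s9.png",cv2.resize(s["frame"][180:300,160:320],None,fx=4.5,fy=4.5,interpolation=cv2.INTER_CUBIC))
E
```

```text
9.6167 [572.09313238 -43.49266314 145.75729536] [  6.69278983 -13.89999844  -5.33394157] [-2.95906409 -1.42421757  0.01554464]
```

View pics/s9.png

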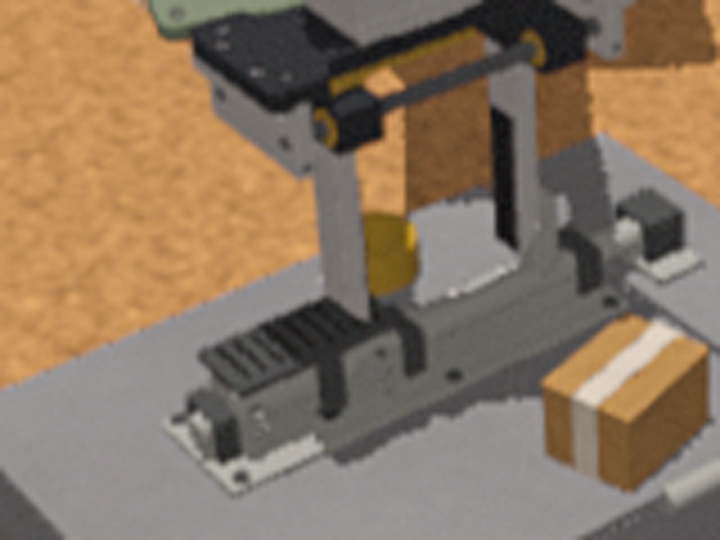

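The catch plate has visibly risen. Now I'll back B away from the post and lift clear.

Request:
drive_tool:
  targets:
    - {"slide": [0.003,-0.0085,0.003],"turn": [0,0,0],"jaw": 0.82}
    - {"slide": [0.005,-0.014,0.006],"turn": [0,0,0],"jaw": 0.82}
    - {"slide": [0.005,-0.014,0.03],"turn": [0,0,0],"jaw": 0.82}
    - {"slide": [0.005,-0.014,0.06],"turn": [0,0,0],"jaw": 0.82}
    - {"slide": [0.005,-0.014,0.11],"turn": [0,0,0],"jaw": 0.82}
    - {"slide": [0.005,-0.014,0.17],"turn": [0,0,0],"jaw": 0.82}
    - {"slide": [0.005,-0.014,0.2],"turn": [0,0,0],"jaw": 0.82}
    - {"slide": [0.005,-0.014,0.2],"turn": [0,0,0],"jaw": 0.82}

```text
time: 10.28
tcp_pos: [574.4, -45.4, 271.0]
eef_rot: [-179.7, 0.5, -160.4]
wrist_force: [1.2, -0.4, 0.7]
gripper_width: 76.8
```

Request:
drive_tool:
  targets:
    - {"slide": [-0.3,0.05,0.05],"turn": [0,0,0],"jaw": 0.82}
    - {"slide": [-0.3,0.05,0.05],"turn": [0,0,0],"jaw": 0.82}
    - {"slide": [-0.3,0.05,0.05],"turn": [0,0,0],"jaw": 0.82}
    - {"slide": [-0.3,0.05,0.05],"turn": [0,0,0],"jaw": 0.82}
    - {"slide": [-0.3,0.05,0.05],"turn": [0,0,0],"jaw": 0.82}
    - {"slide": [-0.3,0.05,0.05],"turn": [0,0,0],"jaw": 0.82}

```text
time: 10.78
tcp_pos: [388.4, -14.1, 294.4]
eef_rot: [179.9, -0.1, -160.4]
wrist_force: [0.1, 0.6, -0.3]
gripper_width: 76.7
```

```bash
python3 - <<'E'
from bench import r
import cv2
s=r.snapshot("scene");o=r.observe();print(o["time"],o["tcp_pos"],o["wrist_force"])
cv2.imwrite("pics/s10.png",cv2.resize(s["frame"][180:300,160:320],None,fx=4.5,fy=4.5,interpolation=cv2.INTER_CUBIC))
cv2.imwrite("pics/s10f.png",s["frame"])
q=r.snapshot("top"); cv2.imwrite("pics/t10.png",cv2.resize(q["frame"][160:325,295:485],None,fx=4,fy=3.6,interpolation=cv2.INTER_CUBIC))
E
```

```text
10.8333 [390.36477861 -14.62310329 294.46801539] [ 0.46935235 -0.41693828  0.34854501]
```

View pics/s10.png

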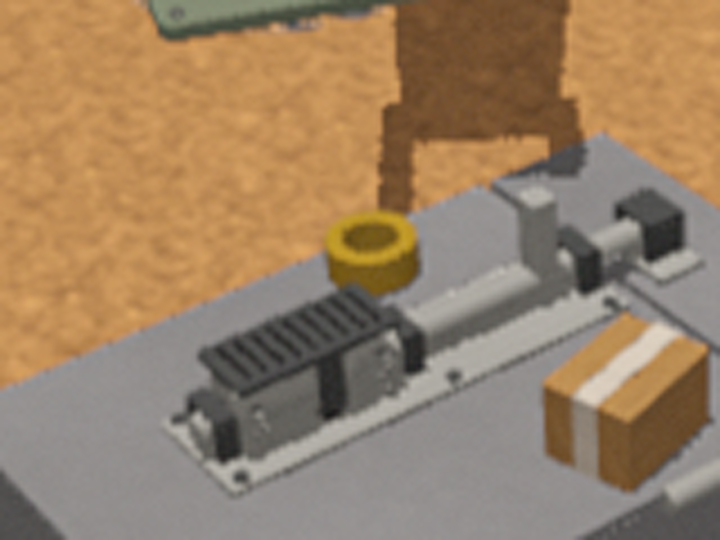

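View pics/t10.png

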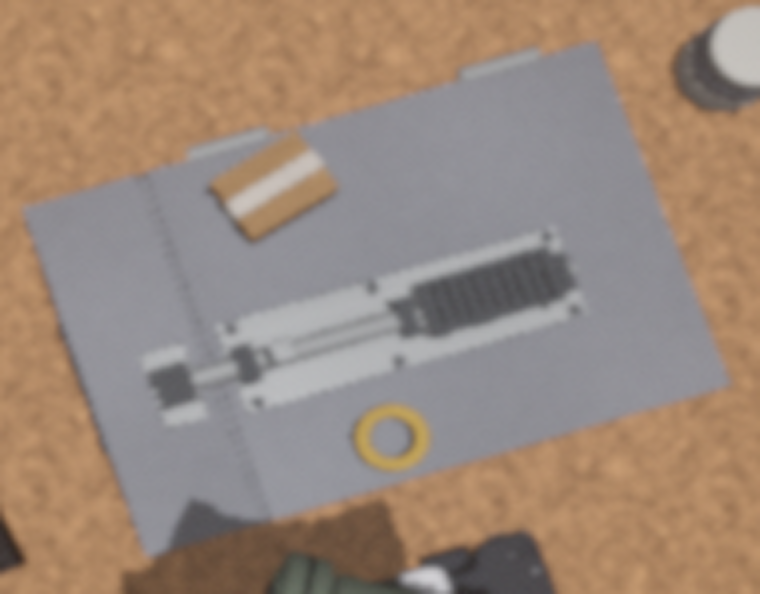

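View pics/s10f.png

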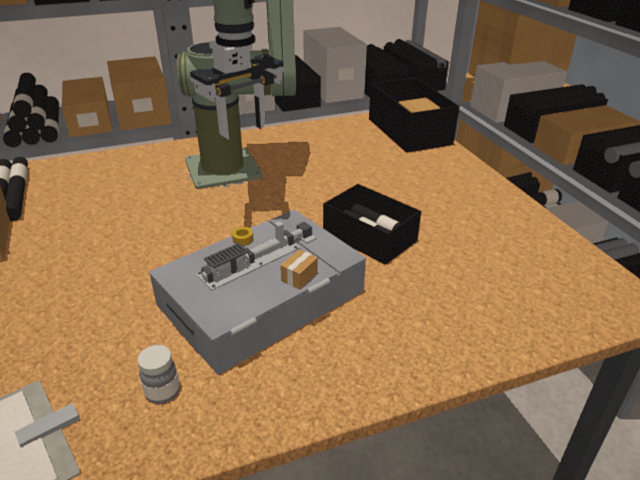

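```bash
python3 - <<'E'
import fit,numpy as np,cv2
from fit import S,T,W,proj,onz
for p in ([593.58,-45.88,np.radians(19.6),-60.25],[595.75,-44.32,np.radians(19.64),-61.68]):
    for b in (0,3.7,40,43,46): print(b,proj(S,W(p,(-20,p[3]+80+b,150))).round(1))
p=np.array([160+537/4.5,180+195/4.5]);print(p)
a=cv2.imread("pics/scene0.png");b=cv2.imread("pics/s10f.png")
# plate motion between start and end
t=a[238:270,202:250]
res=cv2.matchTemplate(cv2.resize(b[228:280,192:260],None,fx=4,fy=4,interpolation=3),cv2.resize(t,None,fx=4,fy=4,interpolation=3),cv2.TM_CCOEFF_NORMED);_,m,_,l=cv2.minMaxLoc(res);print("plate shift px",np.array(l)/4-10,m)
t=a[229:240,256:267]
res=cv2.matchTemplate(cv2.resize(b[210:245,250:300],None,fx=4,fy=4,interpolation=3),cv2.resize(t,None,fx=4,fy=4,interpolation=3),cv2.TM_CCOEFF_NORMED);_,m,_,l=cv2.minMaxLoc(res);print("post shift px",np.array(l)/4-[6,19],m)
for n,(x0,y0,x1,y1) in dict(carton=(280,248,320,290),bush=(228,222,256,250),jar=(130,340,185,405),bin=(320,182,425,262)).items():
    print(n,cv2.absdiff(a,b)[y0:y1,x0:x1].mean().round(2))
E
```

```text
0 [259.8 231.3]
3.7 [261.3 230.6]
40 [276.2 224.1]
43 [277.4 223.6]
46 [278.6 223.1]
0 [260.2 232. ]
3.7 [261.8 231.3]
40 [276.7 224.8]
43 [277.9 224.3]
46 [279.1 223.7]
[279.33333333 223.33333333]
plate shift px [0. 0.] 0.996343195438385
post shift px [18. -8.] 0.9194751977920532
carton 1.34
bush 4.95
jar 1.25
bin 2.77
```

```bash
python3 -c "
from bench import r
print(r.hand_in())"
```

```text
the job is handed in; nothing more can be done
None
```

The lid is bolted: the bolt is fully home, the catch has sprung up behind it, and the job was handed in at about 10.9 s.

**What I did:** one fingertip pressed the catch plate down and slid along it. The other fingertip, in the gap behind the post, pushed the bolt to its stop. There the push force rose from about 8 to 18 N with no more travel. I then lifted so the catch could come up while the post was still backed, and moved clear.

**Last checks:**
- **Bolt:** the post's position in the scene picture fits about 46 mm of travel (my pixel reading is good to about 2 mm). The rod end is inside the keeper.
- **Catch:** the plate is back at its starting height, with no shift in the image. I did not test the lock by pulling the bolt back.
- **Loose items:** the carton, bush and jar are where they were in the before and after pictures, and so is what shows of the bin. The image difference was largest around the bush; I put that down to the shadow and moved post, as it sits in the same place in the top view.
- **Arm:** it is clear of everything, with about 0 N at the wrist.

**Disagreements:**
- The two cameras differed by 2–4 mm on the chest's position, which was within the room I had.
- The downward force read 4.5–5.5 N at times during the slide. That was lower than the depth suggested, so I pressed about 1 mm further. The bolt never blocked.

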